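# Hang the kit basket in the dust-off hood

## Task

Take the small kit basket off its hook arms by the conveyor gate and, keeping it level and without setting it down on the way, hang it on the front ends of the two rods that stick out of the dust-off hood. Let go of it there, then take it by its black handle and slide it along the rods through the spring doors until its bar is fully home against the rubber collars and both doors have shut behind it. Let go; the two knob caps must still be in the basket and everything else left as it was.

Things in the scene. Friction and masses are not known exactly. Their poses are not given: they have to be found in the camera images.
- basket: Loose grey kit basket, 0.2-0.35 kg. Origin in the plane of its underside, below the middle of its bar; x from handle side to back, y along the bar, z up (may hang a few degrees off). Open box 60 (x, from -14 to +46) by 90 (y) by 35 mm. Steel bar 10 x 10 x 144 mm, middle 110 mm up, joined to the box by straps at y = +-46. Balanced about the bar: held by the handle alone in the air it would tip.
- bar_mid (a point): Middle of the basket's bar, centre of its blue sleeve, 14 (x) by 36 (y) by 16 mm high: the place to lift the basket from above, fingers before and behind the bar (closing along the basket's x). Beside it 6 mm wires run from the bar at y = +-25 mm to the handle at -x. Axes as the basket.
- handle (a point): Centre of the basket's black handle, an upright block 36 (x) by 14 (y) by 42 mm high, 130 mm from the bar towards the basket's -x and 37 mm higher than the bar. Gripped from above across its 14 mm (closing along the basket's y). Axes as the basket.
- cap_a: Small loose chrome knob cap, 22 mm across, 14 mm high, lying in the basket. Origin: centre of its underside.
- cap_b: Second small chrome knob cap in the basket, the same.
- hook_seat (a point): Place of the bar's middle when hung on the middle of the conveyor's hook arms: two level steel rods 10 mm thick, 60 mm either side (y), axes 10 mm below this point, from a cross plate 59 mm off at +x to upturned tips 32 mm off at -x. The tips rise 11 mm, the post behind 18 mm above this point. Axes as the conveyor: x towards the post, y along the shelf, z up.
- conveyor: Fixed aluminium roller shelf with a hook post. Origin on the table, 210 mm below hook_seat. The shelf lies at x = +101 to +245 mm, y = -170 to +360 mm, rollers 65 mm above the table; at its -y end a yellow-edged hinged steel gate stop, posts to 122 mm above the table.
- hood: Fixed dust-off hood, clear sides and roof, 187 mm wide, roof top 261 mm up. Origin on the table under the mouth's middle, +x into the hood, z up. Mouth at x = 0. Two level steel rods, 10 mm thick, at y = +-60, axes 200 mm up (a bar on them: middle at 210), from upturned tips at x = -112 (rising to 221) to black rubber collars facing the mouth at x = +97. Plinth 58 mm high, from x = -22.
- rod_front (a point): Where the middle of the basket's bar is first hung: on the hood's rods, 80 mm before the mouth, 210 mm up. 20 mm nearer to or farther from the mouth is as good; with the bar less than 47 mm before the mouth the basket's back touches the doors. Axes as the hood.
- rod_home (a point): Where the middle of the bar is when the basket is fully home, the bar touching the collars, 92 mm inside the mouth. The handle then stands 38 mm outside the mouth. Axes as the hood.
- door_left (a joint): Left (+y of the hood) of two light steel spring doors in the mouth, 61 to 183 mm above the table, hinged upright at y = +62 mm, 60 mm wide. 0 is shut; grows to 1.65 rad as it swings into the hood. A weak spring (0.01 to 0.03 N m) shuts it. The basket pushes it open and it shuts behind once the bar is 75 mm or more inside the mouth.
- door_right (a joint): The right door of the pair, hinged at y = -62 mm, the same.
- door_left_edge (a point): Middle of the free edge of the left door.
- door_right_edge (a point): Middle of the free edge of the right door.
- radio_front: Bystander: blue plastic radio front, 80 by 124 by 18 mm, lying on the conveyor against the gate. Origin: centre of its underside.
- ferrite_bar: Bystander: black ferrite bar, 10 mm thick, 90 mm long, on the conveyor. Origin: on its underside at mid length.
- capacitor_block: Bystander: orange ceramic capacitor block, 24 by 34 by 22 mm, on the conveyor. Origin: centre of its underside.
- knob_cap: Bystander: chrome knob cap, 32 mm across, 18 mm high, on the conveyor. Origin: centre of its underside.
- screw_tub: Bystander: red open tub with brass screws, 70 by 100 by 30 mm, on the table. Origin: centre of its underside.
- screwdriver: Bystander: screwdriver, 160 mm long, on the table. Origin: on its underside near mid length.
There are look-alikes about, which are no part of the job. Of the things shaped like the basket, the grey one is meant.

How it is judged:
By the outcome, as a careful person would: the job done as asked, in the order asked, and still so for the second after the job is handed in, with the robot touching nothing.
It also fails if it takes over 64 s, if anything falls off the work surface, if the arm or the gripper's body presses on something with over 40 N, if the wrist force passes 120 N, or if a joint passes its speed limit or range.

## Robot

A 6-joint arm with a two-finger parallel gripper is mounted at the origin on the work surface. World frame = base frame: x ahead of the robot, y to its left, z up, the work surface at z = 0. Lengths are in mm, angles in rad, forces in N, time in s.
With the tool pointing down it reaches from about 300 to 850 mm from the base axis. Payload 5.4 kg.
Tool frame: the origin (TCP) lies midway between the tips of the shut fingers; the grasp point (between the pads) lies 19 mm behind it; x points along the fingers, y is the direction in which the jaws open and shut, and the axes are right-handed (so a half turn about x gives the same grasp; the last joint's range is limited). The gripper opens to 85 mm and grips with 20 to 120 N. Pads are 22 mm wide; open, the fingers measure 114 mm over their backs; the gripper's body (76 mm by 85 mm) begins 54 mm behind the grasp point. The pads swing forward as they close: fully open they stand 13 mm farther back than shut.
Start: joints at [1.06, 0.158, 1.597, -0, 1.386, -0.21], TCP at [170.374, 549.162, 231.299] pointing down, gripper open.
Joint ranges: [-2.91, 2.91], [-0.94, 2.29], [0.18, 2.7], [-1.29, 4.43], [0.17, 2.64], [-3, 3]. Speed limits (rad/s): [2.57, 2.57, 3.14, 3.14, 3.14, 3.14].

## Interface

Orientations are given as a 3x3 rotation matrix whose columns are the frame's x, y, z axes.
In Python, from bench import * gives the robot as it stands. The module is installed in compiled form; this text tells all that it offers.
- The arm moves only by the shell command python3 -m inch 'ROWS' [FORCE]. ROWS is JSON, a list that holds one entry, the list of rows, each a list of 7 numbers: the closure in counts, from 0 (fully open) to 255 (shut), then the shift along the tool's x, y, z in cm, then the turn, a rotation vector about the tool's x, y, z in degrees. A call has 1 to 12 rows; each row shifts and turns the pose as measured when the row begins, along the tool's axes as they then stand; what a row does not reach is not made up. A row lasts 1/8 s, in which the tool goes at most 62.5 mm and 10.7 degrees, less where a joint would pass 70% of its speed; a pose out of reach is approached as far as the arm can. A call with a gripper value outside its range is refused whole. The fingers move at their own pace and stop on an object; FORCE is the grip in N (left out, the last holds). Time passes only in rows, so rows that do not move let the fingers close. It gives the time, the measured TCP pose, the force and the opening at its end, in the units of the state.
- get_obs(): the state, without advancing time (a new reading comes with each control period).
- read_camera(name): name is "scene" or "side" or "wrist"; returns the picture (480x640x3 uint8, red, green, blue); there is no depth.
- camera_params(name): a dict with "fx", "fy", "cx", "cy" (pixels), "world_to_cam" (4x4, takes a point from world to camera coordinates); the wrist camera has in their place "T_tool_cam" (4x4, takes a point from camera to tool coordinates, whose origin is the TCP and whose axes are the tool frame's). Camera axes: x right, y down, z forward; pixel columns grow to the right and rows downward; lengths in mm; the calibration is good to about 2 mm. The wrist camera is an equidistant fisheye: a pixel r from the principal point sees the ray r / f radians off the axis. A picture is of the moment at which its call begins: read the wrist's pose just before it. camera_params takes no time and is no camera call.
- close_job(): hands the job in, once; it reports no verdict.
The state is a dict: "t": time; "joint_pos": joint angles; "qd": joint speeds; "joint_efforts": joint torques, N m; "eef_pos": TCP position; "ee_rot": TCP orientation; "contact_force": force on the tool from outside, world axes, zero at the start; "wrist_torque": the same for the moment, N m; "opening": finger opening in mm.
Only numpy, scipy, OpenCV 4.12 (cv2) and the standard library are available. Lean on these libraries where they do the work, as an engineer would, in place of code of your own. Each camera call takes 0.05 s, during which the arm holds its last target. There are 200 camera calls.

## Working session

There is one attempt and no reset: what is moved stays moved. The work goes in short steps, Python scripts to look and compute and a shell command to move; the robot and the scene stay as the last step left them, time stands still between calls to the robot, and variables do not carry over. Pictures are saved under pics/ and viewed, about 8 in all and at most 12, crops included, and the job is handed in when it is done.

```bash
mkdir -p pics; python3 - <<'E'
from bench import *
import cv2, numpy as np
o=get_obs(); print(o['t'],o['eef_pos'],o['ee_rot'],o['opening'],o['contact_force'])
for n in ['scene','side','wrist']:
    im=read_camera(n); cv2.imwrite(f'pics/{n}0.png',im[:,:,::-1]); p=camera_params(n); print(n,{k:np.round(v,3).tolist() for k,v in p.items()})
E
```

```text
0.0 [170.07921952 548.64186403 230.2981034 ] [[-9.30525448e-04  2.96283836e-01  9.55099483e-01]
 [-1.66209475e-03  9.55098119e-01 -2.96285033e-01]
 [-9.99998186e-01 -1.86316660e-03 -3.96291295e-04]] 85.24123844247967 [0.65234556 1.38936076 0.29843284]
scene {'fx': 445.6, 'fy': 445.6, 'cx': 318.143, 'cy': 237.745, 'world_to_cam': [[-0.793, 0.609, 0.02, 276.264], [0.349, 0.482, -0.804, -100.555], [-0.499, -0.63, -0.595, 1289.634], [0.0, 0.0, 0.0, 1.0]]}
side {'fx': 594.388, 'fy': 594.388, 'cx': 317.112, 'cy': 234.543, 'world_to_cam': [[-0.108, 0.994, -0.005, -79.597], [0.61, 0.062, -0.79, -156.223], [-0.785, -0.088, -0.613, 1733.414], [0.0, 0.0, 0.0, 1.0]]}
wrist {'fx': 371.648, 'fy': 371.648, 'cx': 317.55, 'cy': 243.135, 'T_tool_cam': [[0.001, -0.269, 0.963, -141.463], [1.0, 0.001, -0.0, -0.181], [-0.001, 0.963, 0.269, -68.318], [0.0, 0.0, 0.0, 1.0]]}
```

View pics/scene0.png

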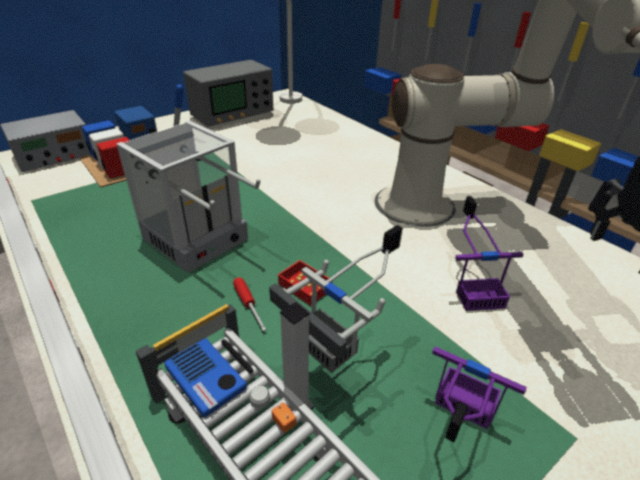

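View pics/side0.png

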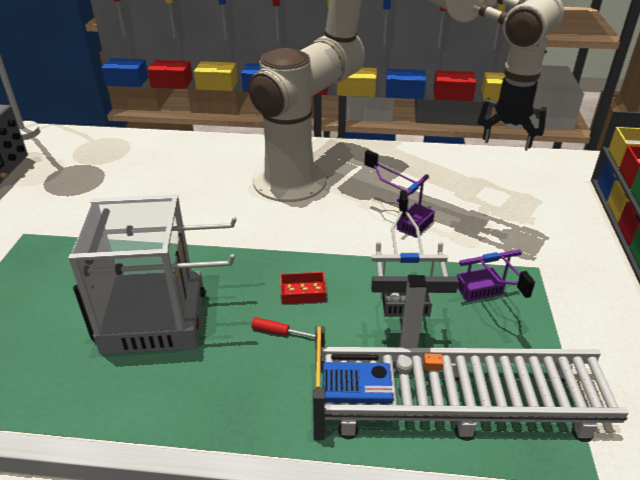

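Scene: grey basket at the hook post, with its sleeve at (337,290) and handle at (392,239). The hood is at (185,190), with rod tips at (212,205) and (257,183). Side: sleeve (410,257), handle (403,200), rod tips (233,222) and (231,261). The purple baskets are the look-alikes. Next I'll zoom in on the four regions.

```bash
cat > h.py <<'E'
from bench import *
import cv2, numpy as np
def ray(n,u,v):
    p=camera_params(n); T=np.linalg.inv(np.array(p['world_to_cam']))
    d=T[:3,:3]@np.array([(u-p['cx'])/p['fx'],(v-p['cy'])/p['fy'],1]); return T[:3,3],d/np.linalg.norm(d)
def onz(n,u,v,z):
    o,d=ray(n,u,v); return o+d*(z-o[2])/d[2]
def tri(a,b):
    A=np.zeros((3,3));B=np.zeros(3);R=[ray('scene',*a),ray('side',*b)]
    for o,d in R:
        P=np.eye(3)-np.outer(d,d);A+=P;B+=P@o
    x=np.linalg.solve(A,B); return x,[np.linalg.norm((np.eye(3)-np.outer(d,d))@(x-o)) for o,d in R]
def proj(n,X):
    p=camera_params(n);c=(np.array(p['world_to_cam'])@np.r_[X,1])[:3];return p['fx']*c[0]/c[2]+p['cx'],p['fy']*c[1]/c[2]+p['cy']
def crop(f,x,y,w,h,k):
    return cv2.resize(cv2.imread(f)[y:y+h,x:x+w],None,fx=k,fy=k,interpolation=cv2.INTER_CUBIC)
E
python3 - <<'E'
from h import *
T=[crop('pics/scene0.png',110,120,160,120,2.5),crop('pics/scene0.png',260,220,160,120,2.5),crop('pics/side0.png',70,190,180,120,2.5)[:,:400],crop('pics/side0.png',345,180,160,120,2.5)]
cv2.imwrite('pics/m0.png',np.vstack([np.hstack(T[:2]),np.hstack(T[2:])]))
for n,(x,y,w,h) in {'scene':(315,270,40,40),'side':(390,245,40,25)}.items():
    im=cv2.imread(f'pics/{n}0.png'); hsv=cv2.cvtColor(im,cv2.COLOR_BGR2HSV)
    m=cv2.inRange(hsv,(100,120,60),(125,255,255)); k=np.argwhere(m[y:y+h,x:x+w]); print(n,'sleeve',k.mean(0)[::-1]+[x,y],len(k))
for n,(x,y,w,h) in {'scene':(378,222,30,34),'side':(392,185,22,30)}.items():
    im=cv2.imread(f'pics/{n}0.png'); m=im.max(2)<60; k=np.argwhere(m[y:y+h,x:x+w]); print(n,'handle',k.mean(0)[::-1]+[x,y],len(k))
E
```

```text
scene sleeve [334.21940928 291.59915612] 237
side sleeve [409.3559322  257.51977401] 177
scene handle [391.81981982 238.86786787] 333
side handle [404.26262626 203.01010101] 198
```

View pics/m0.png

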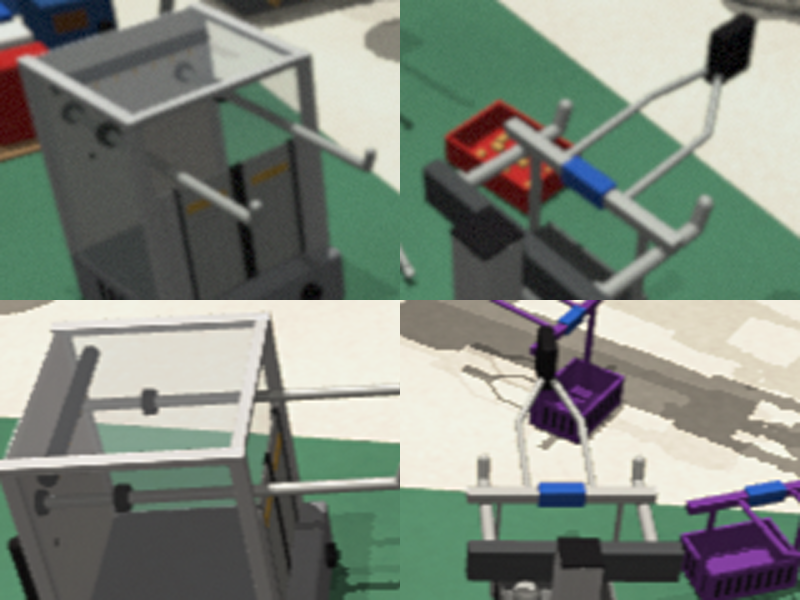

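Tile zoom: the rods point out of the hood towards world +y. The roof corners on the mouth side are at scene (162,169) and (235,143), and side (177,307)/(166,374). The bar rests on the hooks, with its ends at scene (303,269)/(372,316).

```bash
python3 - <<'E'
from h import *
np.set_printoptions(precision=1,suppress=True)
P={'sleeve':((334.2,291.6),(409.4,257.5)),'handle':((391.8,238.9),(403.6,202.0)),
'barR(y-?)':((304.5,270.5),(372.8,257.6)),'barL':((371,315),(446.5,257.6)),
'hooktipA':((325.5,261.5),(378.5,244.5)),'hooktipB':((382,300),(440,244.5)),
'tip1':((212,203),(231,261)),'tip2':((258.3,182.5),(233.5,222)),
'roof1':((162,168.8),(166,374-0)),'roof2':((234,141.5),(177,317)),
'col1':((153.5,173.3),(119,389)),'col2':((184,148.8),(130,350.5))}
P['roof1']=((162,168.8),(70+240/2.5,190+160/2.5));P['roof2']=((234,142.5),(70+267/2.5,190+19/2.5))
P['col1']=((153.5,173.3),(70+126/2.5,190+198/2.5));P['col2']=((184,148.8),(70+154/2.5,190+102/2.5))
for k,(a,b) in P.items():
    x,e=tri(a,b); print(k,x,np.array(e))
E
```

```text
sleeve [568.1 319.1 210.6] [0.3 0.3]
handle [437.2 306.2 246.8] [0.5 0.5]
barR(y-?) [573.7 250.2 208.5] [0.2 0.2]
barL [557.3 389.  209.4] [2. 2.]
hooktipA [538.4 259.4 214.7] [1.1 1.1]
hooktipB [525.2 378.3 213.7] [1. 1.]
tip1 [603.8 -19.4 206.9] [3.4 3.4]
tip2 [483.9 -40.6 206.5] [1. 1.]
roof1 [ 654.1 -122.7  254.9] [1.7 1.7]
roof2 [ 473.1 -157.4  252. ] [0.8 0.8]
col1 [ 643.5 -224.1  198.5] [0.3 0.3]
col2 [ 566.7 -223.2  234.6] [2.7 2.7]
```

```bash
cat >> h.py <<'E'
from scipy.spatial.transform import Rotation as Ro
def togo(pos,yaw):
    """remaining shift (tool axes, cm) and turn (deg) to a tool-down pose with jaw axis at yaw deg"""
    o=get_obs();R=np.array(o['ee_rot']);c,s=np.cos(np.radians(yaw)),np.sin(np.radians(yaw))
    G=np.array([[0,c,s],[0,s,-c],[-1,0,0]])
    print('t %.2f'%o['t'],'pos',np.round(o['eef_pos'],1),'F',np.round(o['contact_force'],1),'open %.1f'%o['opening'],'j',np.round(o['joint_pos'],2))
    print('  shift cm',np.round(R.T@(np.array(pos)-o['eef_pos'])/10,2),'turn',np.round(Ro.from_matrix(R.T@G).as_rotvec(degrees=True),1))
E
python3 -m inch '[[[120,-0.9,0,0,8.3,0,0],[120,-0.9,0,0,8.3,0,0],[120,-0.9,0,0,8.3,0,0],[120,-0.9,0,0,8.3,0,0],[120,-0.9,0,0,8.3,0,0],[120,-0.9,0,0,8.3,0,0],[120,-0.9,0,0,8.3,0,0],[120,-0.9,0,0,8.3,0,0]]]' 40
python3 -c "
from h import *
togo((568,319,300),6.3)"
```

```text
t: 1.15
eef_pos: [169.1, 546.8, 299.9]
ee_rot: [[-0.005, 0.997, 0.073], [-0.009, 0.073, -0.997], [-1.0, -0.006, 0.009]]
contact_force: [-0.1, 0.3, 0.2]
opening: 45.4
t 1.15 pos [169.1 546.8 299.9] F [-0.1  0.3  0.2] open 45.4 j [1.06 0.12 1.5  0.   1.53 0.99]
  shift cm [-1.000e-02  3.813e+01  2.563e+01] turn [-2.1  0.5  0.4]
```

```bash
python3 -m inch '[[[120,0,4.2,2.8,-0.3,0,0],[120,0,4.2,2.8,-0.3,0,0],[120,0,4.2,2.8,-0.3,0,0],[120,0,4.2,2.8,-0.3,0,0],[120,0,4.2,2.8,-0.3,0,0],[120,0,4.2,2.8,-0.3,0,0],[120,0,4.2,2.8,-0.3,0,0],[120,0,4.2,2.8,0,0,0],[120,0,4.2,2.8,0,0,0],[120,0,0,0,0,0,0]]]' 
python3 - <<'E'
from h import *
togo((568,319,300),6.3)
cv2.imwrite('pics/wrist1.png',read_camera('wrist')[:,:,::-1])
E
```

```text
t: 2.4
eef_pos: [579.6, 324.1, 295.5]
ee_rot: [[-0.01, 0.994, 0.112], [-0.01, 0.112, -0.994], [-1.0, -0.011, 0.009]]
contact_force: [0.3, -0.1, -0.6]
opening: 45.3
t 2.40 pos [579.6 324.1 295.5] F [ 0.3 -0.1 -0.6] open 45.3 j [ 0.33  0.37  1.22 -0.01  1.57  0.22]
  shift cm [-0.43 -1.22  0.38] turn [0.1 0.5 0.6]
```

View pics/wrist1.png

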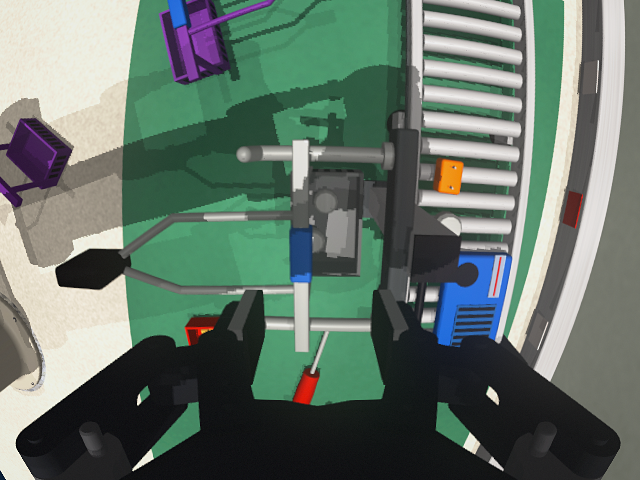

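Wrist view: blue sleeve at about (301,255), bar ends (300,142) and (302,350), handle (93,269). Both caps are visible in the basket at (326,200) and (318,240). I'll cast these rays.

```bash
cat >> h.py <<'E'
def wray(u,v,pos=None,R=None):
    p=camera_params('wrist');x,y=(u-p['cx'])/p['fx'],(v-p['cy'])/p['fy'];t=np.hypot(x,y)
    d=np.array([x/t*np.sin(t),y/t*np.sin(t),np.cos(t)]);T=np.array(p['T_tool_cam']);o=get_obs()
    R=np.array(o['ee_rot']) if R is None else R; pos=o['eef_pos'] if pos is None else pos
    return R@T[:3,3]+pos,R@(T[:3,:3]@d)
def wonz(u,v,z,**k):
    o,d=wray(u,v,**k);return o+d*(z-o[2])/d[2]
E
python3 - <<'E'
from h import *
np.set_printoptions(precision=1,suppress=True)
im=cv2.imread('pics/wrist1.png');m=cv2.inRange(cv2.cvtColor(im,cv2.COLOR_BGR2HSV),(100,120,60),(125,255,255))
k=np.argwhere(m[220:290,280:325]);print(k.min(0)[::-1]+[280,220],k.max(0)[::-1]+[280,220])
c=(k.min(0)+k.max(0))[::-1]/2+[280,220];s=wonz(*c,217);print('sleeve',c,s)
a,b=wonz(300.5,141,215),wonz(302,351,215);print('bar ends',a,b,np.linalg.norm(a-b),(a+b)/2,np.degrees(np.arctan2(*(a-b)[[0,1]]))) 
print('handle',wonz(93,269,265))
togo((568,319,191),6.3)
E
```

```text
[290 225] [311 282]
sleeve [300.5 253.5] [566.8 323.  217. ]
bar ends [559.4 391.4 215. ] [574.8 250.9 215. ] 141.39335970391645 [567.1 321.2 215. ] -6.236469208885267
handle [450.4 314.5 265. ]
t 2.45 pos [578.2 325.3 295.8] F [-1.   0.2  0.4] open 45.2 j [ 0.3  0.4  1.2 -0.   1.6  0.2]
  shift cm [10.5 -1.   0.4] turn [0.2 0.5 0.7]
```

```bash
python3 -m inch '[[[120,1,-0.6,0.1,0,0.3,0.4],[120,2,-0.5,0.1,0,0.2,0.3],[120,2,0,0,0,0,0],[120,1,0,0,0,0,0],[120,0,0,0,0,0,0]]]' >/dev/null
python3 -c "
from h import *
togo((567,321,191),6.2)"
```

```text
t 3.08 pos [562.  326.2 235. ] F [ 1.3 -0.4 -1. ] open 45.2 j [0.34 0.35 1.36 0.   1.43 0.22]
  shift cm [4.4  0.43 0.59] turn [ 0.7 -0.1  0. ]
```

```bash
python3 -m inch '[[[120,0.9,0.4,0.5,0.5,0,0],[120,1.2,0,0,0,0,0],[120,1.2,0,0,0,0,0],[120,0.8,0,0,0,0,0],[120,0,0,0,0,0,0]]]' >/dev/null
python3 -c "
from h import *
togo((567,321,191),6.2)"
```

```text
t 3.70 pos [567.3 321.9 192.4] F [-0.   0.2 -0.4] open 44.9 j [0.33 0.38 1.41 0.   1.35 0.22]
  shift cm [ 0.14 -0.05  0.09] turn [ 0.1 -0.2 -0.1]
```

```bash
python3 -m inch '[[[255,0.1,0,0,0,0,0],[255,0,0,0,0,0,0],[255,0,0,0,0,0,0],[255,0,0,0,0,0,0],[255,0,0,0,0,0,0]]]' 50 >/dev/null
python3 -m inch '[[[255,-0.4,0,0,0,0,0],[255,-0.8,0,0,0,0,0],[255,-0.8,0,0,0,0,0],[255,0,0,0,0,0,0]]]' 
python3 -c "
from h import *
togo((567,321,310),6.2)"
```

```text
t: 4.82
eef_pos: [567.2, 321.9, 212.8]
ee_rot: [[0.001, 0.994, 0.111], [0.003, 0.111, -0.994], [-1.0, 0.001, -0.003]]
contact_force: [-0.4, 0.3, -2.8]
opening: 12.9
t 4.83 pos [567.2 321.9 212.8] F [-0.4  0.3 -2.8] open 12.9 j [0.33 0.37 1.38 0.   1.39 0.22]
  shift cm [-9.72 -0.02  0.06] turn [ 0.1 -0.2 -0.1]
```

```bash
python3 -m inch '[[[255,-1,0,0,0,0,0],[255,-2,0,0,0,0,0],[255,-2,0,0,0,0,0],[255,-2,0,0,0,0,0],[255,-2,0,0,0,0,0],[255,-1.6,0,0,2,0,0],[255,-1,0,0,5,0,0],[255,0,0,0,7,0,0],[255,0,0,0,8,0,0],[255,0,0,0,8,0,0],[255,0,0,0,8,0,0],[255,0,0,0,8,0,0]]]' >/dev/null
python3 -m inch '[[[255,0,0,0,8,0,0],[255,0,0,0,8,0,0],[255,0,0,0,8,0,0],[255,0,0,0,8,0,0],[255,0,0,0,5,0,0],[255,0,0,0,2,0,0],[255,0,0,0,0,0,0]]]' >/dev/null
python3 -c "
from h import *
togo((549.3,-61.3,330),-79.7)"
```

```text
t 7.20 pos [567.9 321.8 352.6] F [ 0.5 -1.1 -3.6] open 13.0 j [0.33 0.3  1.19 0.   1.63 1.77]
  shift cm [ 1.96 37.75  6.86] turn [-2.8 -0.8  0.3]
```

```bash
python3 -m inch '[[[255,0,1,0.2,-1,0,0],[255,0,2,0.4,-1,0,0],[255,0,3,0.6,-0.8,0,0],[255,0.2,3.5,0.6,0,0,0],[255,0.2,3.5,0.6,0,0,0],[255,0.2,3.5,0.6,0,0,0],[255,0.2,3.5,0.6,0,0,0],[255,0.2,3.5,0.6,0,0,0],[255,0.2,3.5,0.6,0,0,0],[255,0.2,2,0.4,0,0,0],[255,0.2,1,0.2,0,0,0],[255,0,0,0,0,0,0]]]' >/dev/null
python3 -c "
from h import *
togo((549.3,-61.3,330),-79.7)"
```

```text
t 8.70 pos [566.1   1.5 337.6] F [ 0.1  0.4 -2.4] open 13.4 j [-0.21  0.07  1.48  0.01  1.57  1.17]
  shift cm [0.71 5.86 2.83] turn [ 0.4 -1.   0. ]
```

```bash
python3 -m inch '[[[255,0.3,1,0.5,0.4,-0.5,0],[255,0.3,2,1,0,-0.5,0],[255,0.1,1.6,0.8,0,0,0],[255,0,1,0.5,0,0,0],[255,0,0,0,0,0,0],[255,0,0,0,0,0,0]]]' >/dev/null
python3 - <<'E'
from h import *
togo((549.3,-61.3,330),-79.7)
a=read_camera('scene');b=read_camera('side')
cv2.imwrite('pics/scene2.png',a[:,:,::-1]);cv2.imwrite('pics/side2.png',b[:,:,::-1])
A=crop('pics/scene2.png',110,60,200,200,2);B=crop('pics/side2.png',100,60,200,200,2)
cv2.imwrite('pics/m2.png',np.hstack([A,B]))
E
```

```text
t 9.45 pos [548.1 -58.8 330.5] F [-0.4  0.  -3.1] open 13.1 j [-0.33  0.05  1.52  0.    1.57  1.06]
  shift cm [ 0.05  0.26 -0.07] turn [0.2 0.  0.1]
```

View pics/m2.png

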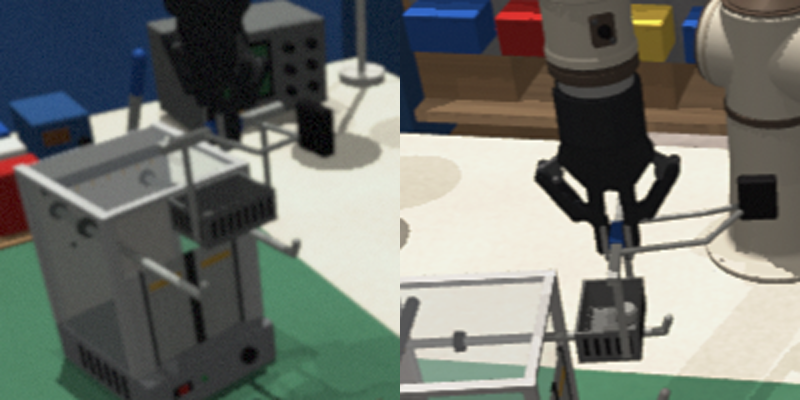

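The basket hangs level in front of the mouth, between the rods when seen from the side, and holds the caps. I'll check the lateral fit with the wrist camera.

```bash
python3 - <<'E'
from h import *
cv2.imwrite('pics/wrist2.png',read_camera('wrist')[:,:,::-1])
E
```

```text
(no output)
```

View pics/wrist2.png

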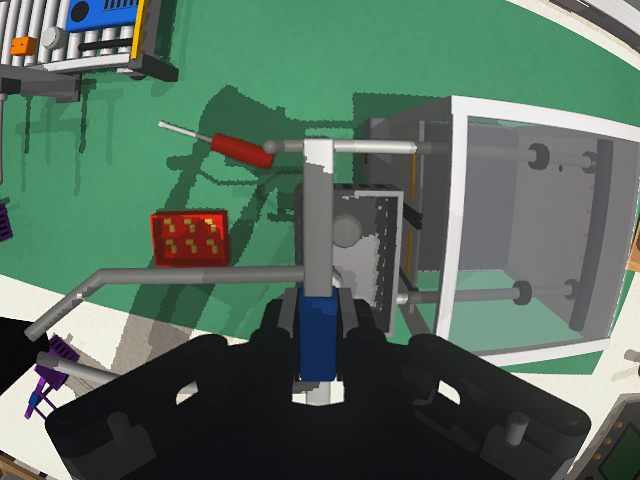

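Wrist view: the left rod runs from its tip (270,147) to its collar face at about (531,155). The right rod is at (405,299) with its collar at (514,293). The bar end is at (317,139). I'll turn these into hood axes.

```bash
python3 - <<'E'
from h import *
np.set_printoptions(precision=1,suppress=True)
q={'tipL':(269,147,218),'rL1':(285,146.5,201),'rL2':(410,148.5,201),'colL':(530,155,202),'rR1':(405,299,201),'rR2':(438,297,201),'colR':(514,293,202),
'roofN':(452,98,261),'roofF':(438,363,261),'barend':(318,139,354),'strap/bar mid':(318,335,357),'sleeveEdge':(318,288,357)}
W={k:wonz(*v) for k,v in q.items()}
for k,w in W.items(): print(k,w)
d=W['colL']-W['rL1'];print('rodL yaw',np.degrees(np.arctan2(d[1],d[0])),'colline',W['colL']-W['colR'])
x=np.array([.179,-.984]);y=np.array([.984,.179]);o=np.array([563.6,-140])
for k,w in W.items(): print(k,'hood',(w[:2]-o)@x,(w[:2]-o)@y)
togo((549.3,-61.3,330),-79.7)
E
```

```text
tipL [605.7 -14.6 218. ]
rL1 [607.3 -23.9 201. ]
rL2 [ 624.  -113.8  201. ]
colL [ 644.7 -214.9  202. ]
rR1 [ 507.1 -138.8  201. ]
rR2 [ 513.3 -166.6  201. ]
colR [ 527.8 -237.7  202. ]
roofN [ 657.6 -118.   261. ]
roofF [ 486.6 -156.6  261. ]
barend [616.1 -46.5 354. ]
strap/bar mid [550.6 -58.8 357. ]
sleeveEdge [568.4 -55.4 357. ]
rodL yaw -78.93654311762286 colline [116.9  22.8   0. ]
tipL hood -115.90514423236685 63.88995582073009
rL1 hood -106.46043314985815 63.83561512767889
rL2 hood -14.929285957544902 64.1067555892955
colL hood 88.21019614069267 66.39584112983931
rR1 hood -11.2529464848317 -55.378923083938126
rR2 hood 17.122021476012545 -54.25936203840914
colR hood 89.6742771595306 -52.734725447973666
roofN hood -4.870737987275384 96.40263882308325
roofF hood 2.529182183471282 -78.74271753260302
barend hood -82.61653138640429 68.42097105116837
strap/bar mid hood -82.25472223427626 1.7060986234951183
sleeveEdge hood -82.35546720413417 19.819924493105184
t 9.60 pos [548.1 -58.7 330.4] F [ 0.4 -0.3 -3.3] open 13.2 j [-0.3  0.1  1.5  0.   1.6  1.1]
  shift cm [ 0.   0.3 -0.1] turn [0.2 0.  0.1]
```

```bash
python3 - <<'E'
from h import *
c=np.array([548,-58.8,349]);y=np.array([.984,.179,0]);x=np.array([.179,-.984,0]);z=np.array([0,0,1.])
def wproj(X):
    o=get_obs();p=camera_params('wrist');T=np.array(p['T_tool_cam']);q=np.array(o['ee_rot']).T@(X-o['eef_pos']);q=T[:3,:3].T@(q-T[:3,3])
    t=np.arctan2(np.hypot(q[0],q[1]),q[2]);r=np.hypot(q[0],q[1]);return p['cx']+p['fx']*t*q[0]/r,p['cy']+p['fy']*t*q[1]/r
pts={'endL top':c+72*y+5*z,'endL bot':c+72*y-5*z,'endR':c-72*y+5*z,'sleeveL top':c+18*y+8*z,'handle':c-130*x+37*z,'box fr L rim':c-14*x+45*y-75*z,'box bk L rim':c+46*x+45*y-75*z,'box bk R rim':c+46*x-45*y-75*z,'box bk L bot':c+46*x+45*y-110*z,'box bk R bot':c+46*x-45*y-110*z,'box fr R rim':c-14*x-45*y-75*z}
for k,X in pts.items():
    s=np.array(proj('scene',X));d=np.array(proj('side',X))
    print(k,'scene',s.round(),'tile',((s-[110,60])*2).round(),'side',d.round(),'tile',((d-[100,60])*2+[400,0]).round(),'wrist',np.round(wproj(X)))
E
```

```text
endL top scene [187. 131.] tile [154. 143.] side [206. 199.] tile [612. 278.] wrist [318. 130.]
endL bot scene [188. 137.] tile [156. 153.] side [206. 204.] tile [613. 288.] wrist [318. 131.]
endR scene [248. 111.] tile [277. 101.] side [211. 157.] tile [623. 194.] wrist [316. 466.]
sleeveL top scene [211. 121.] tile [203. 123.] side [208. 181.] tile [616. 242.] wrist [317. 295.]
handle scene [265. 123.] tile [310. 126.] side [279. 159.] tile [758. 198.] wrist [-13. 350.]
box fr L rim scene [210. 169.] tile [199. 218.] side [220. 226.] tile [639. 332.] wrist [291. 185.]
box bk L rim scene [191. 159.] tile [162. 198.] side [187. 228.] tile [574. 335.] wrist [402. 187.]
box bk R rim scene [227. 145.] tile [234. 170.] side [192. 200.] tile [583. 281.] wrist [392. 334.]
box bk L bot scene [194. 174.] tile [168. 229.] side [190. 242.] tile [579. 365.] wrist [390. 180.]
box bk R bot scene [229. 160.] tile [237. 200.] side [194. 215.] tile [588. 309.] wrist [383. 309.]
box fr R rim scene [246. 154.] tile [271. 188.] side [222. 199.] tile [644. 278.] wrist [294. 334.]
```

```bash
python3 -c "
from h import *
cv2.imwrite('pics/m3.png',np.hstack([crop('pics/scene2.png',180,110,100,90,4),crop('pics/side2.png',170,140,100,90,4)]))"
```

```text
(no output)
```

View pics/m3.png

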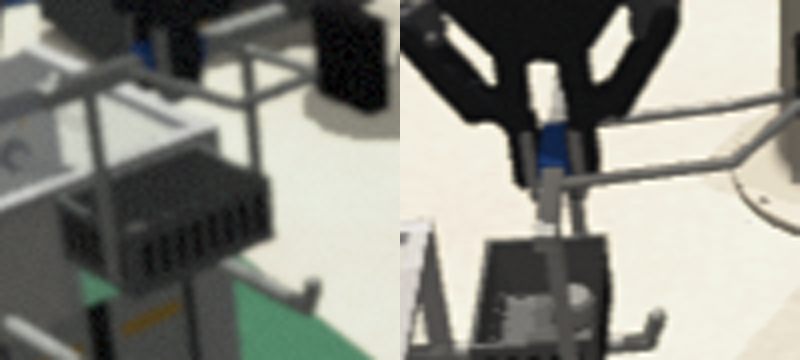

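Basket is level within a degree or two. The estimates put the rods' centreline 2–6 mm towards hood +y of the bar's middle, so I'll shift 4 mm and lower to just above the rods.

```bash
python3 -m inch '[[[255,0.5,0,-0.4,-0.5,0,0],[255,1,0,0,0,0,0],[255,1.5,0,0,0,0,0],[255,1.5,0,0,0,0,0],[255,1.5,0,0,0,0,0],[255,1.5,0,0,0,0,0],[255,1.5,0,0,0,0,0],[255,0.8,0,0,0,0,0],[255,0,0,0,0,0,0],[255,0,0,0,0,0,0]]]' >/dev/null
python3 - <<'E'
from h import *
togo((552,-58,217),-79.2)
a=read_camera('wrist');b=read_camera('side');c=read_camera('scene')
cv2.imwrite('pics/wrist3.png',a[:,:,::-1]);cv2.imwrite('pics/side3.png',b[:,:,::-1]);cv2.imwrite('pics/scene3.png',c[:,:,::-1])
A=cv2.imread('pics/wrist3.png')[90:390,200:600]
B=crop('pics/scene3.png',140,110,133,100,3)[:300,:400];C=crop('pics/side3.png',150,170,133,100,3)[:,:400]
cv2.imwrite('pics/m4.png',np.vstack([np.hstack([A,np.zeros((300,400,3),np.uint8)]),np.hstack([cv2.resize(B,(400,300)),cv2.resize(C,(400,300))])]))
E
```

```text
t 10.85 pos [551.5 -56.8 223.7] F [ 0.3 -0.2 -2.7] open 13.1 j [-0.32  0.11  1.66  0.    1.37  1.05]
  shift cm [ 0.67  0.13 -0.03] turn [0.3 0.2 0.2]
```

View pics/m4.png

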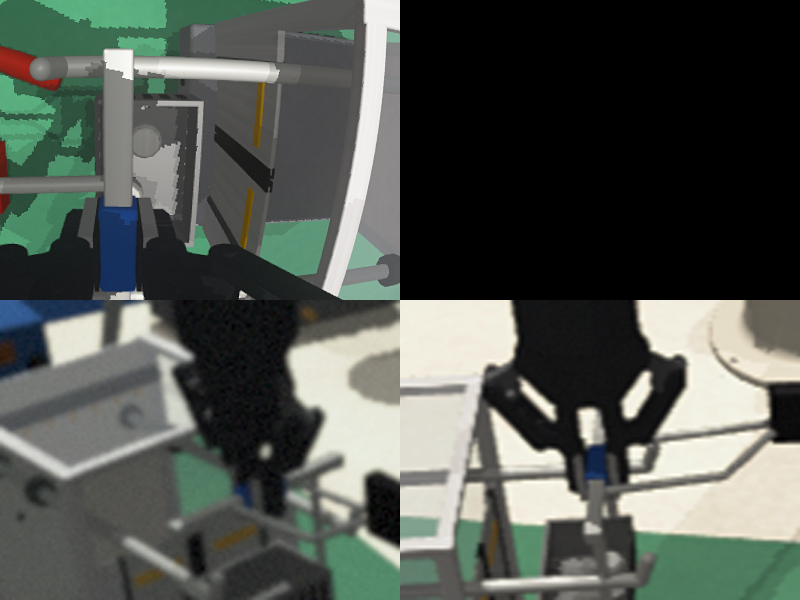

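Wrist tile: the bar end (318,138) overlaps the rod, whose axis is at about v=158. The sleeve edge is at v=287. Side tile: bar above the rods, inside the tips. I'll quantify the lateral fit.

```bash
python3 - <<'E'
from h import *
o=get_obs();p0=np.array(o['eef_pos']);R=np.array(o['ee_rot'])
im=cv2.imread('pics/wrist3.png');m=cv2.inRange(cv2.cvtColor(im,cv2.COLOR_BGR2HSV),(100,100,30),(128,255,255))[270:400,290:345]
r=m.any(1).nonzero()[0]+270;print('sleeve rows',r.min(),r.max(),[int((m[i-270]>0).sum()) for i in range(r.min(),r.max(),6)])
f=lambda u,v,z:(R.T@(wonz(u,v,z)-p0)).round(1)
zb=p0[2]+18.6
print('end',f(318,139,zb+5),'sleeve near',f(318,r.min(),zb+8),'sleeve far',f(318,r.max(),zb+8),'rodL',f(325,158.5,202),'rodL near mouth',f(460,162,202),'rodR',f(560,361,202),f(530,365,202),'tip',f(240,159,218))
E
```

```text
sleeve rows 286 381 [5, 9, 40, 40, 39, 38, 38, 38, 38, 38, 38, 36, 36, 36, 37, 36]
end [-23.8   0.4 -69.1] sleeve near [-26.7   0.4 -21.3] sleeve far [-26.6   0.5  18.1] rodL [ 21.7   3.5 -60.8] rodL near mouth [ 21.5  65.4 -61.2] rodR [ 21.6 152.   53.9] [ 21.6 128.   53.5] tip [  5.8 -30.7 -61.8]
```

```bash
python3 -m inch '[[[255,0.5,0.2,-0.2,0.3,0.2,0.2],[255,0.8,0.2,0,0,0,0],[255,0.8,0,0,0,0,0],[255,0.6,0,0,0,0,0],[255,0.2,0,0,0,0,0],[255,0,0,0,0,0,0]]]'|grep -v rot
python3 -m inch '[[[255,0.2,0,0,0,0,0],[255,0.1,0,0,0,0,0],[255,0,0,0,0,0,0]]]' |grep -v rot
```

```text
t: 11.75
eef_pos: [554.4, -60.6, 192.7]
contact_force: [-0.5, -0.1, -2.7]
opening: 13.0
t: 12.12
eef_pos: [555.1, -60.8, 192.0]
contact_force: [0.4, -0.6, -3.1]
opening: 13.2
```

```bash
python3 -m inch '[[[255,0.2,0,0.2,0,0,0],[255,0.2,0,0,0,0,0],[255,0.2,0,0,0,0,0],[255,0,0,0,0,0,0]]]' |grep -v rot
python3 -c "
from h import *
togo((553,-60,188),-79.2)"
```

```text
t: 12.62
eef_pos: [555.2, -60.9, 192.1]
contact_force: [-0.3, -0.3, -1.6]
opening: 13.2
t 12.62 pos [555.2 -60.9 192.1] F [-0.3 -0.3 -1.6] open 13.2 j [-0.33  0.14  1.7   0.    1.29  1.05]
  shift cm [ 0.41 -0.13  0.21] turn [ 0.1 -0.5 -0.2]
```

```bash
python3 -m inch '[[[255,0.4,0,0,0,0,0],[255,0.4,0,0,0,0,0],[255,0,0,0,0,0,0]]]' |grep -v rot
python3 - <<'E'
from h import *
togo((553,-60,188),-79.2)
cv2.imwrite('pics/wrist4.png',read_camera('wrist')[:,:,::-1]);cv2.imwrite('pics/side4.png',read_camera('side')[:,:,::-1]);cv2.imwrite('pics/scene4.png',read_camera('scene')[:,:,::-1])
A=cv2.imread('pics/wrist4.png')[60:360,200:600]
z=lambda f,x,y:cv2.resize(crop(f,x,y,133,100,3),(400,300))
cv2.imwrite('pics/m5.png',np.vstack([np.hstack([A,cv2.resize(cv2.imread('pics/side4.png'),(400,300))]),np.hstack([z('pics/scene4.png',160,130),z('pics/side4.png',150,190)])]))
E
```

```text
t: 13.0
eef_pos: [555.7, -61.1, 192.3]
contact_force: [-0.7, -0.1, -3.4]
opening: 13.0
t 13.00 pos [555.7 -61.1 192.3] F [-0.7 -0.1 -3.4] open 13.0 j [-0.33  0.14  1.7   0.    1.29  1.05]
  shift cm [ 0.43 -0.16  0.25] turn [ 0.1 -0.6 -0.3]
```

View pics/m5.png

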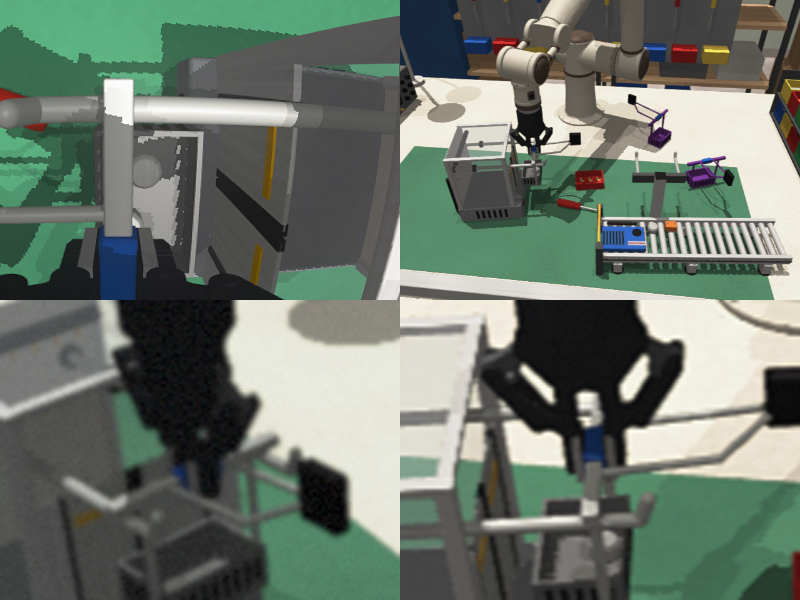

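```bash
for i in 1; do python3 -m inch '[[[255,0.7,0,0,0,0,0]]]' |grep -v rot; python3 -m inch '[[[255,0.7,0,0,0,0,0]]]' |grep -v rot;done; python3 -c "
from h import *
togo((553,-60,188),-79.2)"
```

```text
t: 13.28
eef_pos: [556.3, -61.2, 191.2]
contact_force: [-31.6, 8.9, 61.3]
opening: 12.9
t: 13.4
eef_pos: [556.3, -61.2, 191.3]
contact_force: [-24.8, 7.5, 44.9]
opening: 13.1
t 13.40 pos [556.3 -61.2 191.3] F [-24.8   7.5  44.9] open 13.1 j [-0.32  0.14  1.7  -0.    1.29  1.05]
  shift cm [ 0.33 -0.19  0.3 ] turn [ 0.2 -0.6 -0.4]
```

```bash
python3 -m inch '[[[255,0,0,0,0,0,0],[255,0,0,0,0,0,0]]]' |grep force; python3 -m inch '[[[110,0,0,0,0,0,0],[110,0,0,0,0,0,0],[110,0,0,0,0,0,0],[110,0,0,0,0,0,0]]]' |grep -v rot; python3 -m inch '[[[110,-0.5,0,0,0,0,0],[110,-1.5,0,0,0,0,0],[110,-2,0,0,0,0,0],[110,-2.5,0,0,0,0,0],[110,-3,0,0,0,0,0],[110,-3,0,0,0,0,0],[110,-2,0,0,0,0,0],[110,0,0,0,0,0,0]]]' |grep -v rot; python3 - <<'E'
from h import *
togo((553,-60,300),-79.2)
cv2.imwrite('pics/wrist5.png',read_camera('wrist')[:,:,::-1])
E
```

```text
contact_force: [1.8, 0.2, -1.2]
t: 14.15
eef_pos: [556.4, -61.6, 189.8]
contact_force: [0.4, -0.2, -0.5]
opening: 48.8
t: 15.15
eef_pos: [555.4, -60.9, 347.9]
contact_force: [-0.5, 0.6, -0.9]
opening: 48.5
t 15.15 pos [555.4 -60.9 347.9] F [-0.5  0.6 -0.9] open 48.5 j [-0.32  0.05  1.49 -0.    1.58  1.05]
  shift cm [ 4.79 -0.19  0.31] turn [ 0.2 -1.  -0.7]
```

View pics/wrist5.png

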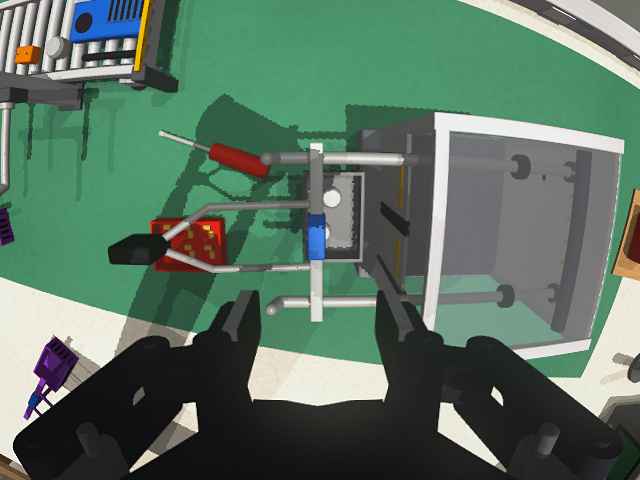

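Basket hangs centred: bar ends at (316,145) and (316,320), rods at v=158 and v=303, sleeve at (317,237). The handle is at about (138,249), and both caps are in the basket.

```bash
python3 - <<'E'
from h import *
np.set_printoptions(precision=1,suppress=True)
a,b=wonz(316,146,214),wonz(316.5,319,214);print('ends',a,b,np.linalg.norm(a-b));y=(a-b)[:2]/np.linalg.norm((a-b)[:2]);print('bar yaw',np.degrees(np.arctan2(y[1],y[0])))
s=wonz(316.5,237,217);c=(a+b)/2;print('mid',c,'sleeve',s)
rL=[wonz(u,v,201) for u,v in((290,158),(395,159.5),(510,166))];rR=[wonz(u,v,201) for u,v in((300,303),(370,301.5),(500,296.5))]
for r in(rL,rR):d=r[2]-r[0];print(*r,'yaw',np.degrees(np.arctan2(d[1],d[0])))
x=np.array([y[1],-y[0]]);print('handle pred',c[:2]-130*x, s[:2]-130*x)
im=cv2.imread('pics/wrist5.png');m=(im.max(2)<45).astype(np.uint8)[225:275,100:175]
k=np.argwhere(m);print('handle px',k.min(0)[::-1]+[100,225],k.max(0)[::-1]+[100,225]);mc=k.mean(0)[::-1]+[100,225];print(mc,wonz(*mc,250))
print('col',wonz(511,166,202),wonz(497,296,202))
E
```

```text
ends [620.9 -48.6 214. ] [485.5 -75.2 214. ] 138.0099591970765
bar yaw 11.129597957184808
mid [553.2 -61.9 214. ] sleeve [554.3 -61.8 217. ]
[608.1 -30.7 201. ] [ 623.4 -111.1  201. ] [ 643.  -212.3  201. ] yaw -79.12584526491112
[491.4 -59.9 201. ] [ 503.6 -118.2  201. ] [ 527.3 -239.9  201. ] yaw -78.7329042351598
handle pred [528.1  65.7] [529.2  65.7]
handle px [108 234] [170 264]
[138.3 249.4] [529.2  64.7 250. ]
col [ 643.2 -212.8  202. ] [ 527.6 -235.8  202. ]
```

```bash
python3 -m inch '[[[110,0,-2,0,0,0,0],[110,0,-4,0,0,0,0],[110,0,-4,0,0,0,0],[110,0,-2,0,0,0,0],[110,0,0,0,-9,0,0],[110,0,0,0,-9,0,0],[110,0,0,0,-9,0,0],[110,0,0,0,-9,0,0],[110,0,0,0,-9,0,0],[110,0,0,0,-9,0,0],[110,0,0,0,-9,0,0],[110,0,0,0,-9,0,0]]]' |grep force; python3 -m inch '[[[110,0,0,0,-9,0,0],[110,0,0,0,-6,0,0],[110,0,0,0,0,0,0]]]' |grep force;  python3 -c "
from h import *
togo((528.5,67,233),11)"
```

```text
contact_force: [-0.9, -0.2, 0.2]
contact_force: [-0.3, 0.4, -0.7]
t 17.07 pos [516.2  79.8 325.9] F [-0.3  0.4 -0.7] open 48.3 j [-0.08 -0.01  1.59  0.    1.58 -0.28]
  shift cm [9.26 1.11 1.56] turn [ 0.5 -0.4  1. ]
```

```bash
python3 -m inch '[[[110,0,0.6,0.8,0.5,-0.4,1],[110,0,0.5,0.7,0,0,0],[110,1,0,0,0,0,0],[110,1.5,0,0,0,0,0],[110,1,0,0,0,0,0],[110,0,0,0,0,0,0]]]' |grep force
python3 - <<'E'
from h import *
np.set_printoptions(precision=1,suppress=True)
togo((528.5,67,233),11)
cv2.imwrite('pics/wrist6.png',read_camera('wrist')[:,:,::-1])
E
```

```text
contact_force: [0.6, -0.6, 0.6]
t 17.82 pos [529.5  67.1 285.9] F [ 0.6 -0.6  0.6] open 48.3 j [-0.1  0.   1.6 -0.   1.5 -0.3]
  shift cm [ 5.3 -0.1 -0. ] turn [-0.3 -0.   0.1]
```

View pics/wrist6.png

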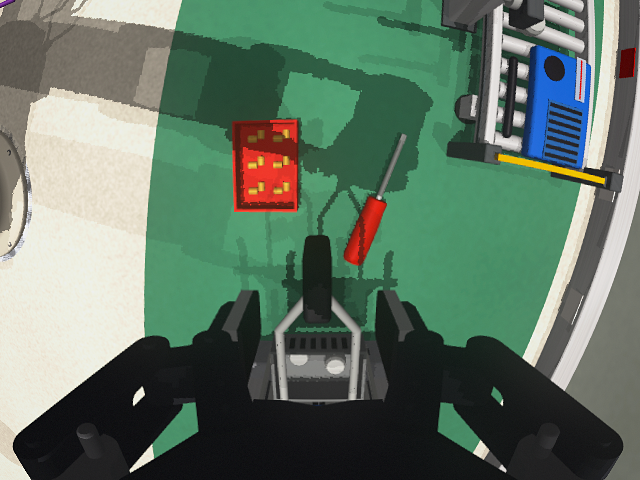

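Handle is at (317,275), centred between the fingers (about 249 and 386). I'll descend and close gently.

```bash
python3 -m inch '[[[110,0.8,-0.1,0,0,0,0],[110,1.3,0,0,0,0,0],[110,1.3,0,0,0,0,0],[110,0.9,0,0,0,0,0],[110,0.3,0,0,0,0,0],[110,0,0,0,0,0,0]]]' |grep -v rot
python3 -c "
from h import *
togo((528.5,67,233),11)"
```

```text
t: 18.62
eef_pos: [528.7, 67.0, 237.5]
contact_force: [0.5, 0.1, -0.2]
opening: 48.7
t 18.62 pos [528.7  67.  237.5] F [ 0.5  0.1 -0.2] open 48.7 j [-0.1   0.05  1.71 -0.    1.39 -0.29]
  shift cm [ 0.45 -0.02 -0.  ] turn [-0.3 -0.   0. ]
```

```bash
python3 -m inch '[[[110,0.5,0,0,0,0,0],[255,0,0,0,0,0,0],[255,0,0,0,0,0,0],[255,0,0,0,0,0,0],[255,0,0,0,0,0,0],[255,0,0,0,0,0,0]]]' 30 |grep -v rot
python3 -m inch '[[[255,0,0,0.6,0,0,0],[255,0,0,1,0,0,0],[255,0,0,1,0,0,0],[255,0,0,1,0,0,0],[255,0,0,0.6,0,0,0],[255,0,0,0,0,0,0]]]' |grep -v rot
python3 -c "
from h import *
togo((528.5,67,233),11)"
```

```text
t: 19.38
eef_pos: [529.4, 66.9, 233.3]
contact_force: [0.6, -0.4, -0.4]
opening: 13.5
t: 20.12
eef_pos: [537.7, 24.6, 234.2]
contact_force: [-0.9, 1.0, -0.2]
opening: 13.5
t 20.12 pos [537.7  24.6 234.2] F [-0.9  1.  -0.2] open 13.5 j [-0.18  0.06  1.7   0.01  1.38 -0.37]
  shift cm [ 0.14 -0.11 -4.33] turn [-0.3 -0.3 -0.1]
```

```bash
python3 -m inch '[[[255,0.1,0,0.6,0,0,0],[255,0,0,1,0,0,0],[255,0,0,1,0,0,0],[255,0,0,1,0,0,0],[255,0,0,0.8,0,0,0],[255,0,0,0,0,0,0]]]' |grep -v rot
python3 -c "
from h import *
togo((529.4,66.9,233.3),11)"
python3 -m inch '[[[255,0,0,0.6,0,0,0],[255,0,0,1,0,0,0],[255,0,0,1,0,0,0],[255,0,0,1,0,0,0],[255,0,0,0.5,0,0,0],[255,0,0,0,0,0,0]]]' |grep -v rot
python3 -c "
from h import *
togo((529.4,66.9,233.3),11)"
```

```text
t: 20.88
eef_pos: [546.3, -18.6, 234.4]
contact_force: [-0.1, -0.2, 0.2]
opening: 13.5
t 20.88 pos [546.3 -18.6 234.4] F [-0.1 -0.2  0.2] open 13.5 j [-0.26  0.08  1.67  0.01  1.39 -0.45]
  shift cm [ 0.2  -0.07 -8.71] turn [-0.3 -0.5 -0.2]
t: 21.62
eef_pos: [554.5, -61.6, 234.3]
contact_force: [-0.8, 0.9, 1.8]
opening: 13.7
t 21.62 pos [554.5 -61.6 234.3] F [-0.8  0.9  1.8] open 13.7 j [-0.33  0.11  1.64  0.01  1.39 -0.52]
  shift cm [  0.23  -0.08 -13.09] turn [-0.3 -0.6 -0.2]
```

```bash
python3 -m inch '[[[255,0,0,0.6,0,0,0],[255,0,0,0.8,0,0,0],[255,0,0,0.6,0,0,0],[255,0,0,0,0,0,0]]]' |grep -v rot
for i in 1 2 3; do python3 -m inch '[[[255,0,0,0.5,0,0,0],[255,0,0,0.4,0,0,0]]]' |grep -v rot; done
```

```text
t: 22.12
eef_pos: [558.4, -82.4, 234.2]
contact_force: [-0.4, -0.6, 2.0]
opening: 13.4
t: 22.38
eef_pos: [560.2, -91.3, 234.2]
contact_force: [-0.5, 3.2, 2.9]
opening: 13.8
t: 22.62
eef_pos: [561.2, -97.5, 234.4]
contact_force: [-7.1, 21.0, 11.5]
opening: 13.6
t: 22.88
eef_pos: [561.2, -97.7, 235.5]
contact_force: [-5.9, 16.5, 10.4]
opening: 13.5
```

```bash
python3 -m inch '[[[255,0,0,0,0,0,0],[255,0,0,0,0,0,0]]]' |grep -v rot; python3 -m inch '[[[255,0,0,0.7,0,0,0]]]' |grep -v rot; python3 -m inch '[[[255,0,0,0,0,0,0],[255,0,0,0,0,0,0]]]' |grep -v rot; python3 - <<'E'
from h import *
togo((561,-98,234),11)
cv2.imwrite('pics/scene7.png',read_camera('scene')[:,:,::-1]);cv2.imwrite('pics/side7.png',read_camera('side')[:,:,::-1])
E
```

```text
t: 23.12
eef_pos: [561.2, -97.7, 236.0]
contact_force: [-1.1, 4.0, 2.4]
opening: 13.5
t: 23.25
eef_pos: [561.3, -98.2, 236.3]
contact_force: [-11.6, 35.4, 15.7]
opening: 13.9
t: 23.5
eef_pos: [561.2, -97.8, 236.4]
contact_force: [-1.8, 3.8, 3.3]
opening: 13.6
t 23.50 pos [561.2 -97.8 236.4] F [-1.8  3.8  3.3] open 13.6 j [-0.41  0.16  1.59  0.04  1.42 -0.61]
  shift cm [ 0.24 -0.03  0.03] turn [ 0.2 -2.9 -0. ]
```

```bash
python3 -m inch '[[[255,0.2,0,0,0,-1.5,0],[255,0.1,0,0,0,-1,0],[255,0,0,0,0,0,0]]]' |grep -v rot; python3 -m inch '[[[150,0,0,0,0,0,0],[130,0,0,0,0,0,0],[130,0,0,0,0,0,0],[130,0,0,0,0,0,0]]]' |grep -v rot
python3 - <<'E'
from h import *
togo((561,-98,234),11)
E
```

```text
t: 23.98
eef_pos: [561.1, -97.0, 231.6]
contact_force: [-1.3, 3.4, 1.9]
opening: 13.7
t: 24.48
eef_pos: [561.5, -100.0, 231.9]
contact_force: [-0.5, -0.1, 0.2]
opening: 41.8
t 24.48 pos [ 561.5 -100.   231.9] F [-0.5 -0.1  0.2] open 41.8 j [-0.39  0.15  1.61  0.    1.39 -0.58]
  shift cm [-0.21 -0.01 -0.2 ] turn [ 0.1 -0.3 -0. ]
```

```bash
python3 -m inch '[[[255,0,0,0,0,0,0],[255,0,0,0,0,0,0],[255,0,0,0,0,0,0],[255,0,0,0,0,0,0]]]' |grep -v rot; python3 -m inch '[[[255,0.1,0,0.4,0,-0.3,0],[255,0.05,0,0.3,0,0,0]]]' |grep -v rot; python3 -m inch '[[[160,0,0,0,0,0,0],[130,0,0,0,0,0,0],[130,0,0,0,0,0,0],[130,0,0,0,0,0,0]]]' |grep -v rot;  python3 -c "
from h import *
togo((561,-98,234),11)"
```

```text
t: 24.98
eef_pos: [561.5, -100.0, 232.1]
contact_force: [0.6, -0.0, 0.0]
opening: 13.5
t: 25.22
eef_pos: [562.0, -100.1, 232.0]
contact_force: [-5.3, 9.8, 5.8]
opening: 13.3
t: 25.72
eef_pos: [562.1, -100.6, 231.8]
contact_force: [0.4, -0.3, -0.2]
opening: 41.5
t 25.73 pos [ 562.1 -100.6  231.8] F [ 0.4 -0.3 -0.2] open 41.5 j [-0.39  0.15  1.6   0.01  1.39 -0.59]
  shift cm [-0.21 -0.06 -0.28] turn [ 0.2 -0.7 -0. ]
```

```bash
python3 -m inch '[[[130,-0.5,0,0,0,0,0],[130,-1.5,0,0,0,0,0],[130,-2,0,0,0,0,0],[130,-2.5,0,0,0,0,0],[130,-2.5,0,0,0,0,0],[130,-2,0,0,0,0,0],[130,-1,0,-2,0,0,0],[130,0,0,-4,0,0,0],[130,0,0,-5,0,0,0],[130,0,0,-5,0,0,0],[130,0,0,-3,0,0,0],[130,0,0,0,0,0,0]]]' |grep -v rot; python3 - <<'E'
from h import *
togo((561,-98,234),11)
for n in('scene','side','wrist'): cv2.imwrite(f'pics/{n}8.png',read_camera(n)[:,:,::-1])
z=lambda f,x,y,w,h:cv2.resize(cv2.imread(f)[y:y+h,x:x+w],(400,300),interpolation=cv2.INTER_CUBIC)
cv2.imwrite('pics/m8.png',np.vstack([np.hstack([z('pics/scene8.png',110,120,187,140),z('pics/side8.png',70,190,187,140)]),np.hstack([z('pics/scene8.png',0,0,640,480),z('pics/wrist8.png',0,0,640,480)])]))
E
```

```text
t: 27.22
eef_pos: [522.5, 94.8, 366.2]
contact_force: [-0.1, -0.0, -0.2]
opening: 42.0
t 27.23 pos [522.5  94.8 366.2] F [-0.1 -0.  -0.2] open 42.0 j [-0.06 -0.02  1.52  0.01  1.63 -0.25]
  shift cm [13.01 -0.07 19.79] turn [ 0.2 -0.6 -0.4]
```

View pics/m8.png

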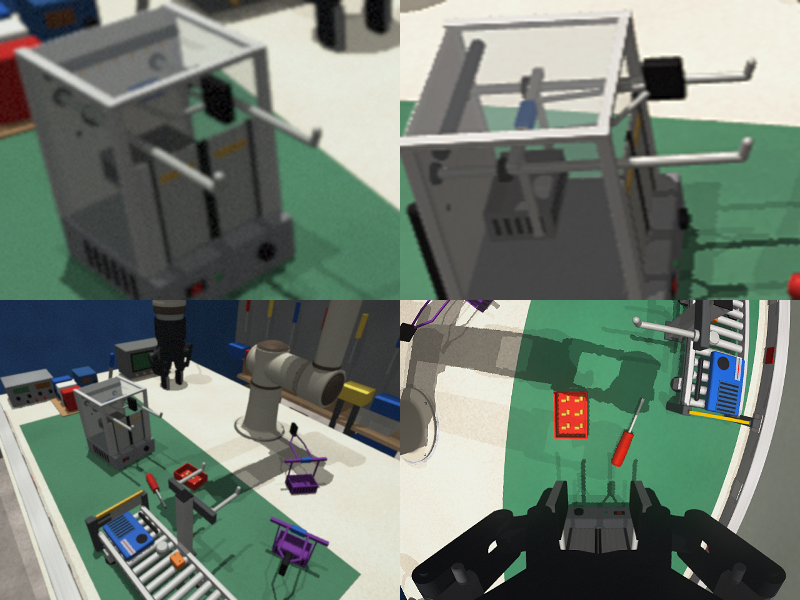

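Both doors are shut flush: there is one dark seam in the scene tile at (207,200). The side tile shows the bar against the collars at (515,165), with the caps in the box. Bystanders are where they were. One numeric check, then I'll hand in.

```bash
python3 - <<'E'
from h import *
h,e=tri((211.9,166.7),(193,226.5));print(h,e)
R=[(n,cv2.imread(f'pics/{n}8.png')) for n in('scene','side')]
x=np.array([.185,-.983]);m=np.array([563.6,-140]);print('handle hood x',(h[:2]-m)@x)
d=[cv2.absdiff(cv2.imread('pics/side0.png'),R[1][1])[330:440,310:630].max(2)];print('conveyor changed px',(d[0]>60).sum())
o=get_obs();print(o['t'],o['contact_force'])
close_job()
E
```

```text
[ 556.63004276 -101.10125776  242.29306355] [np.float64(1.0076074377882804), np.float64(1.0076074377883866)]
handle hood x -39.5269057116416
conveyor changed px 913
27.375 [-0.32318569  1.16812276  0.64753845]
the job is handed in; nothing more can be done
```

The basket is on the hood rods with its bar against the rubber collars, both doors look shut, and the job is handed in at about 27.4 s.

**What I did:** I lifted the grey basket by its blue sleeve and carried it level, without setting it down. I hung it on the rod fronts about 80 mm before the mouth and let go. Then I took the black handle and slid the basket in about 168 mm until it stopped firmly. I let go, pressed it once more gently and found no slack, then let go again and backed away.

**Last checks:**
- **Home position:** the handle measured 39.5 mm outside the mouth, against 38 mm expected. That is within the calibration error.
- **Doors:** both look shut in the last scene picture.
- **Caps:** both were clearly in the basket before the slide. Afterwards something that looks like them shows in the box through the clear side, but I could not count two for certain.
- **Forces:** the highest reading I saw was about 70 N at the wrist, when I pressed down to confirm the bar was on the rods. Pushing against the collars reached about 40 N through the gripped handle.

**Did not agree cleanly:**
- The camera estimates of the basket's sideways position differed by up to 5 mm before hanging. The view after letting go showed it about centred.
- During the final push the gripper tipped about 3 degrees. I levelled it before letting go.
- The conveyor area showed 913 changed pixels between the first and last side pictures. That area includes where the basket and its shadow were. By eye the bystanders look unmoved, but I did not look further into it.

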